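# Stack the keyed spice boxes on the clicking turntable

## Robot

A 6-joint arm with a two-finger parallel gripper is mounted at the origin on the work surface. World frame = base frame: x ahead of the robot, y to its left, z up, the work surface at z = 0. Lengths are in m, angles in rad, forces in N, time in s.
With the tool pointing down it reaches from about 0.35 to 0.775 m from the base axis. Payload 5.5 kg.
Tool frame: the origin (TCP) lies midway between the tips of the shut fingers; the grasp point (between the pads) lies 19 mm behind it; z points along the fingers, y is the line along which they close (so a half turn about z gives the same grasp; the last joint's range is limited). The gripper opens to 85 mm and grips with 20 to 120 N. Pads are 22 mm wide; open, the fingers measure 114 mm over their backs; the gripper's body (76 mm by 85 mm) begins 54 mm behind the grasp point. The pads swing forward as they close: fully open they stand 13 mm farther back than shut.
Start: joints at [-1.279, 0.313, 0.046, 1.304, 0, 1.431], TCP at [0.241, -0.522, 0.231] pointing down, gripper open.
Joint ranges: [-2.76, 2.76], [-0.86, 1.69], [-1.03, 1.26], [-2.2, 2.34], [-1.47, 1.5], [-3.14, 3.14]. Speed limits (rad/s): [2.57, 2.57, 3.14, 3.14, 3.14, 3.14].

## Interface

Orientations are given as a rotation vector (axis times angle).
In Python, from bench import ctrl gives the robot as it stands.
- The arm moves only by the tool carry_out, never from a script. Its argument "increments" is a list that holds one entry, the list of rows, each a list of 7 numbers: the opening, from 0 (shut) to 1 (fully open), then the shift along the tool's x, y, z in units of 40 mm (1.0 is 40 mm), then the turn, a rotation vector about the tool's x, y, z in rad. A call has 1 to 10 rows; each row is the pose to reach, as a shift and turn from the pose commanded when the call began, along the tool's axes at that moment; what a row does not reach only later rows make up. A row lasts 1/8 s, in which the tool goes at most 62.5 mm and 10.7 degrees, less where a joint would pass 70% of its speed; a pose out of reach is approached as far as the arm can. A call with a gripper value outside its range is refused whole. The fingers move at their own pace and stop on an object; "newtons" is the grip in N (left out, the last holds). Time passes only in rows, so rows that repeat a pose let the fingers close. It gives the time, the measured TCP pose, the force and the opening at its end, in the units of the state.
- ctrl.observe(): the state, without advancing time (a new reading comes with each control period).
- ctrl.read_camera(name): name is "scene" or "top"; returns the picture (420x560x3 uint8, red, green, blue); there is no depth.
- ctrl.get_calibration(name): a dict with "intrinsics" (3x3 intrinsics, pixels), "R" (3x3) and "t" (3): a world point X has camera coordinates R X + t. Camera axes: x right, y down, z forward; pixel columns grow to the right and rows downward; lengths in m; the calibration is good to about 2 mm. A picture is of the moment at which its call begins. get_calibration takes no time and is no camera call.
- ctrl.sign_off(): hands the job in, once; it reports no verdict.
The state is a dict: "t": time; "q": joint angles; "joint_velocities": joint speeds; "joint_efforts": joint torques, N m; "eef_pos": TCP position; "tcp_rot": TCP orientation; "ft_force": force on the tool from outside, world axes, zero at the start; "wrist_torque": the same for the moment, N m; "grip_width": finger opening in m.
Only numpy, scipy, OpenCV 4.12 (cv2) and the standard library are available. Lean on these libraries where they do the work, as an engineer would, in place of code of your own. Each camera call takes 0.05 s, during which the arm holds its last target. There are 200 camera calls.

## Task

Stack all the deep spice boxes on the turntable pocket that faces you, each seated flat with its notch over the key below. Then turn the turntable anticlockwise by its post, one click, so that the next pocket comes to the front, and stack all the shallow boxes on that one in the same way. When they are on, turn it back by the post until it clicks, so that the deep boxes face you again; leave the jar, the egg cup and the mill standing where they are.

Things in the scene. Friction and masses are not known exactly. Their poses are not given: they have to be found in the camera images.
- deep1: Deep dark metal box, 42 mm high, 100 long (x) by 56 (y), about 260 g; may be absent. Origin: centre of underside, z up. On the lid a bright rounded key bar, 9 mm wide (x), 30 long (y), 9 high, centred 30 mm from the middle towards +x; right below it in the underside a closed notch, 12 by 34 mm, 11 deep, fits over such a key; end for end it does not fit, the box tilts.
- deep2: Deep dark metal box, 42 mm high, 100 long (x) by 56 (y), about 260 g; may be absent. Origin: centre of underside, z up. On the lid a bright rounded key bar, 9 mm wide (x), 30 long (y), 9 high, centred 30 mm from the middle towards +x; right below it in the underside a closed notch, 12 by 34 mm, 11 deep, fits over such a key; end for end it does not fit, the box tilts.
- deep3: Deep dark metal box, 42 mm high, 100 long (x) by 56 (y), about 260 g; may be absent. Origin: centre of underside, z up. On the lid a bright rounded key bar, 9 mm wide (x), 30 long (y), 9 high, centred 30 mm from the middle towards +x; right below it in the underside a closed notch, 12 by 34 mm, 11 deep, fits over such a key; end for end it does not fit, the box tilts.
- shallow1: Shallow dark metal box, 28 mm high, 100 long (x) by 56 (y), about 180 g; may be absent. Origin: centre of underside, z up. On the lid a bright rounded key bar, 9 mm wide (x), 30 long (y), 9 high, centred 30 mm from the middle towards +x; right below it in the underside a closed notch, 12 by 34 mm, 11 deep, fits over such a key; end for end it does not fit, the box tilts.
- shallow2: Shallow dark metal box, 28 mm high, 100 long (x) by 56 (y), about 180 g; may be absent. Origin: centre of underside, z up. On the lid a bright rounded key bar, 9 mm wide (x), 30 long (y), 9 high, centred 30 mm from the middle towards +x; right below it in the underside a closed notch, 12 by 34 mm, 11 deep, fits over such a key; end for end it does not fit, the box tilts.
- shallow3: Shallow dark metal box, 28 mm high, 100 long (x) by 56 (y), about 180 g; may be absent. Origin: centre of underside, z up. On the lid a bright rounded key bar, 9 mm wide (x), 30 long (y), 9 high, centred 30 mm from the middle towards +x; right below it in the underside a closed notch, 12 by 34 mm, 11 deep, fits over such a key; end for end it does not fit, the box tilts.
- carousel (a joint): round wooden turntable, 300 mm across, 4 pockets at 90 degrees; rad, 0 at the start, grows anticlockwise seen from above. An over-centre spring clicks it home against a stop at 0 and at 1.571 (one click, a quarter turn): past the middle it is drawn on to the next stop and stays there. Needs up to about 0.5 N m, 4 N at the post.
- axis (a point): point on the turntable's axis at its top face, 35 mm above the counter; axes turn with the turntable
- pocket1 (a point): centre of the pocket facing the robot at the start, on the top face, 90 mm from the axis towards -x of this frame (turns with the table). A dark pad with a key bar as on the boxes, 30 mm from the centre towards this frame's +y (its length along x), and an 8 mm high rail 56 mm out at either end. A seated box has its +x end towards this +y, its underside on the top face.
- pocket2 (a point): centre of the next pocket, like pocket1: on the robot's left at the start, facing the robot after one click; 90 mm from the axis towards +y of this frame (same axes as pocket1). Its key is 30 mm from the centre towards this frame's +x: a seated box has its +x end towards this +x.
- post (a point): top centre of the upright round steel hand post near the turntable's edge, 16 mm in diameter, 65 mm tall above the top face, 135 mm from the axis, on the far right at the start; the turntable is turned by it
- jar: small glass jar with a steel cap, 44 mm across, 52 mm high; bystander, origin at the centre of its underside
- eggcup: white egg cup, 44 mm across, 45 mm high; bystander, origin at the centre of its underside
- mill: small dark wooden mill, 42 mm across, 55 mm high; bystander, origin at the centre of its underside
Not all that is in view belongs to the job. Leave any blue look-alike of the shallow1 alone. What is shaped like the deep3 but purple or red is not meant.

How it is judged:
By the outcome, as a careful person would: the job done as asked, in the order asked, and still so for the second after the job is handed in, with the robot touching nothing.
Of deep1, deep2, deep3 only 2 to 3 are there at a start; the rules pass over those that are not, and their reading is None.
Of shallow1, shallow2, shallow3 only 2 to 3 are there at a start; the rules pass over those that are not, and their reading is None.
At some moment in a run one of deep1, deep2, deep3, shallow1, shallow2, shallow3 may be knocked a few centimetres aside while the robot is not near it.
It also fails if it takes over 210 s, if anything falls off the work surface, if the arm or the gripper's body presses on something with over 40 N, if the wrist force passes 120 N, or if a joint passes its speed limit or range.

## Working session

There is one attempt and no reset: what is moved stays moved. The work goes in short steps, Python scripts to look and compute and a tool call to move; the robot and the scene stay as the last step left them, time stands still between calls to the robot, and variables do not carry over. Pictures are saved under pics/ and viewed, on a budget of 14 in all, crops included, one or two more only if the job needs it, and the job is handed in when it is done.

Besides the shell and the picture viewer there is one more tool, called in YAML: its name, and indented under it one key for each argument. carry_out: Moves the arm, as the interface text tells. Its arguments: {"type":"object","properties":{"increments":{"type":"array"},"newtons":{"type":"number"}},"required":["increments"]}

```bash
ls; mkdir -p pics; python3 - <<'E'
from bench import ctrl
import cv2,numpy as np
s=ctrl.observe(); print({k:np.round(v,3) for k,v in s.items()})
for n in("scene","top"):
    im=ctrl.read_camera(n); cv2.imwrite(f"pics/{n}0.png",im[...,::-1]); c=ctrl.get_calibration(n); print(n,{k:np.round(v,3).tolist() for k,v in c.items()})
E
```

```text
pics
{'t': np.float64(0.0), 'q': array([-1.279,  0.314,  0.045,  1.304, -0.   ,  1.431]), 'joint_velocities': array([-0.001,  0.001,  0.   , -0.001,  0.001, -0.   ]), 'joint_efforts': array([-2.0000e-03, -4.8062e+01,  2.9854e+01,  1.9000e-02, -0.0000e+00,
        0.0000e+00]), 'eef_pos': array([ 0.24 , -0.522,  0.23 ]), 'tcp_rot': array([-3.067, -0.673,  0.   ]), 'ft_force': array([-0.735,  0.188, -0.012]), 'wrist_torque': array([-0.032, -0.002,  0.018]), 'grip_width': np.float64(0.085)}
scene {'intrinsics': [[432.435, 0.0, 281.035], [0.0, 432.435, 213.755], [0.0, 0.0, 1.0]], 'R': [[-0.366, 0.931, 0.02], [0.671, 0.278, -0.688], [-0.646, -0.238, -0.726]], 't': [0.232, -0.279, 1.669]}
top {'intrinsics': [[528.413, 0.0, 282.69], [0.0, 528.413, 212.2], [0.0, 0.0, 1.0]], 'R': [[0.015, -1.0, -0.003], [-0.985, -0.014, -0.173], [0.173, 0.005, -0.985]], 't': [-0.056, 0.537, 1.856]}
```

View pics/scene0.png

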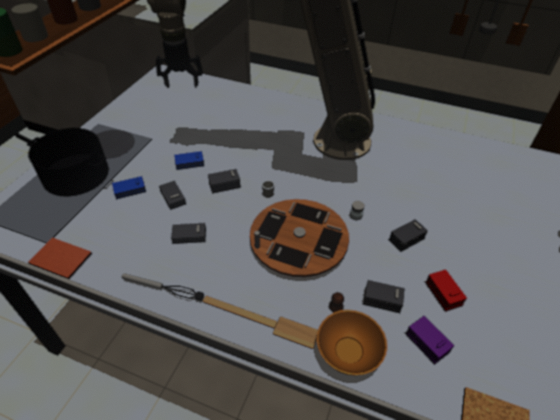

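View pics/top0.png

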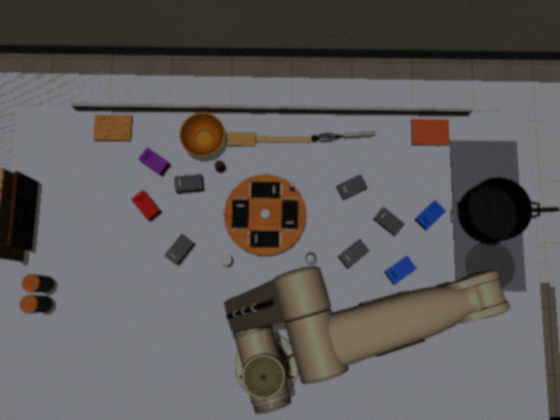

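The pictures show five grey boxes. In the top view they are at (189,184), (180,249), (352,187), (389,221) and (354,253). The turntable is centred at (265,214) with its post at (292,188). The jar, egg cup and mill are at (227,260), (310,257) and (220,166). Blue, red and purple look-alikes are also in view. Next I take a closer look at keys and heights.

```bash
python3 - <<'E'
import cv2,numpy as np
a=cv2.imread("pics/top0.png")[150:280,150:420]; b=cv2.imread("pics/scene0.png")[150:315,150:440]
f=lambda a:cv2.resize(np.clip(a*2.0,0,255).astype(np.uint8),(800,int(800*a.shape[0]/a.shape[1])),interpolation=cv2.INTER_CUBIC)
cv2.imwrite("pics/topc.png",f(a)); cv2.imwrite("pics/scenec.png",f(b))
E
```

```text
(no output)
```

View pics/topc.png

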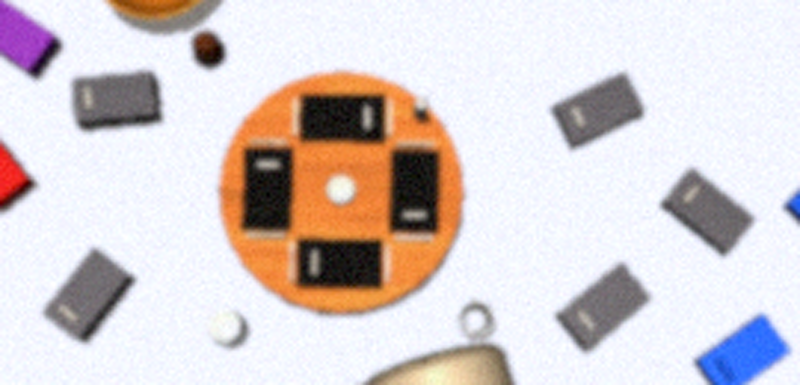

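View pics/scenec.png

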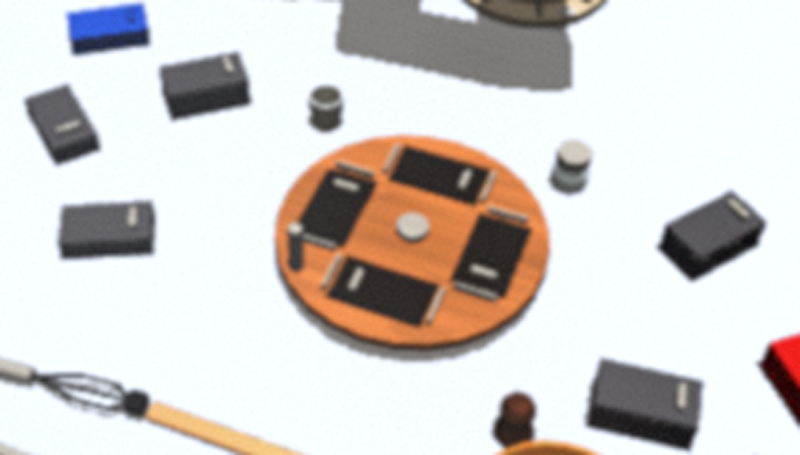

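```bash
cat > h.py <<'E'
from bench import ctrl
import cv2,numpy as np
def cal(n):
    c=ctrl.get_calibration(n); return [np.array(c[k]) for k in("intrinsics","R","t")]
def ray(n,p):
    K,R,t=cal(n); d=R.T@np.linalg.solve(K,[p[0],p[1],1]); return -R.T@t,d
def onz(n,p,z):
    o,d=ray(n,p); return (o+d*(z-o[2])/d[2])
def tri(p,q):
    P=[]
    for n in("top","scene"):
        K,R,t=cal(n); P.append(K@np.c_[R,t])
    X=cv2.triangulatePoints(P[0],P[1],np.array(p,float).reshape(2,1),np.array(q,float).reshape(2,1)).ravel(); return X[:3]/X[3]
def proj(n,X):
    K,R,t=cal(n); u=K@(R@np.array(X)+t); return u[:2]/u[2]
def key(im,p,r=6):  # bright key centroid near p
    x,y=map(int,np.round(p)); g=im[y-r:y+r+1,x-r:x+r+1].astype(float).min(2)
    g=cv2.GaussianBlur(g,(0,0),.6); return g
def lids(im,roi):   # grey dark lids -> list (centre, area, minAreaRect)
    hsv=cv2.cvtColor(im,cv2.COLOR_BGR2HSV); v=cv2.GaussianBlur(im,(0,0),.7).max(2)
    return hsv,v
E
python3 - <<'E'
from h import *
a=cv2.imread("pics/top0.png");b=cv2.imread("pics/scene0.png")
K=[((88,98),(683,395)),((68,313),(738,207)),((577,113),(132,215)),((691,194),(68,126)),((586,320),(229,65))]
for p,q in K:
    p=np.array(p)/2.963+[150,150]; q=np.array(q)/2.7586+[150,150]; print(np.round(p,1),np.round(tri(p,q),3))
p=np.array([422,103])/2.963+150; q=np.array([296,229])/2.7586+150; print("post",tri(p,q))
print("axis",onz("top",np.array([340,189])/2.963+150,.037), tri(np.array([340,189])/2.963+150,np.array([411,226])/2.7586+150))
for k in[(268,164),(314,263),(414,214),(368,117)]: print("pkey",onz("top",np.array(k)/2.963+150,.044))
print(a[178:190,175:205].max(2)[::2])
E
```

```text
[179.7 183.1] [0.64  0.33  0.047]
[172.9 255.6] [0.376 0.34  0.048]
[344.7 188.1] [ 0.632 -0.272  0.038]
[383.2 215.5] [ 0.533 -0.411  0.033]
[347.8 258. ] [ 0.376 -0.28   0.046]
post [ 0.62785425 -0.07944403  0.09630868]
axis [0.53315762 0.01662163 0.037     ] [0.53239553 0.01658031 0.04123022]
pkey [0.5616234  0.10484605 0.044     ]
pkey [0.44090648 0.04582539 0.044     ]
pkey [ 0.50249827 -0.07406884  0.044     ]
pkey [ 0.62204476 -0.01612498  0.044     ]
[[ 71  57  57  59  60  58  55  52  56  54  56  49  55  55  52  53  55  55
   50  55  55  51  55  53  54  48  39  43  84 111]
 [ 67  60  65  77  80  72  59  55  55  54  54  53  55  54  53  53  55  54
   54  58  52  53  54  56  54  49  42  41  68 105]
 [ 70  57  64  76  92  82  63  57  54  56  58  55  55  57  52  53  53  53
   56  55  55  60  58  54  53  53  49  39  64 104]
 [ 68  58  61  72  91  85  69  56  53  55  54  54  58  57  54  60  53  60
   55  54  54  53  56  56  55  57  54  42  49  87]
 [ 75  60  57  63  71  68  62  59  55  57  51  57  53  54  57  59  55  55
   54  52  56  54  52  54  55  59  46  42  59  93]
 [ 83  68  59  59  54  58  53  55  54  53  51  49  52  56  52  51  58  51
   53  52  44  43  44  46  43  44  38  30  44  79]]
```

```bash
cat >> h.py <<'E'
C=lambda *v:np.array(v,float)
def lid(im,p,h,r=22):
    "lid near pixel p at height h: centre, key direction(rad), sizes"
    x,y=map(int,np.round(p)); s=6
    g=cv2.resize(im[y-r:y+r,x-r:x+r],None,fx=s,fy=s,interpolation=cv2.INTER_CUBIC)
    f=cv2.GaussianBlur(g,(0,0),4); v=f.max(2)
    m=((v<100)&(v>46)&(f.max(2).astype(int)-f.min(2)<25)).astype(np.uint8)
    m=cv2.morphologyEx(m,cv2.MORPH_OPEN,np.ones((25,25)))
    n,l,st,ce=cv2.connectedComponentsWithStats(m)
    k=min(range(1,n),key=lambda i:np.hypot(*(ce[i]-r*s)) if st[i,4]>4000 else 1e9)
    c=cv2.findContours((l==k).astype(np.uint8),cv2.RETR_EXTERNAL,cv2.CHAIN_APPROX_NONE)[0][0]
    px=lambda q:(np.array(q)+.5)/s-.5+[x-r,y-r]
    W=np.array([onz("top",px(q),h)[:2] for q in cv2.convexHull(c)[:,0]])
    (c0,sz,a)=cv2.minAreaRect((W*1000).astype(np.float32))
    B=cv2.boxPoints((c0,sz,a))/1000; e=B[1]-B[0]; e2=B[2]-B[1]; u=e if np.hypot(*e)>np.hypot(*e2) else e2
    u/=np.hypot(*u)
    mk=cv2.erode((l==k).astype(np.uint8)+0,np.ones((21,21))) 
    hull=np.zeros_like(mk); cv2.fillConvexPoly(hull,cv2.convexHull(c),1); hull=cv2.erode(hull,np.ones((21,21)))
    w=np.clip(v.astype(float)-64,0,None)*hull; yy,xx=np.mgrid[:2*r*s,:2*r*s]
    kp=px([(w*xx).sum()/w.sum(),(w*yy).sum()/w.sum()]); kw=onz("top",kp,h+.009)[:2]
    c0=np.array(c0)/1000
    if (kw-c0)@u<0:u=-u
    return c0,np.arctan2(u[1],u[0]),sz,kw,(kw-c0)@u
def go(x,y,z,yaw,s=None):
    "increment (units of carry_out) from now to TCP x,y,z pointing down with tool x at yaw"
    from scipy.spatial.transform import Rotation as Ro
    s=s or ctrl.observe(); R=Ro.from_rotvec(s["tcp_rot"]); c,n=np.cos(yaw),np.sin(yaw)
    T=Ro.from_matrix([[c,n,0],[n,-c,0],[0,0,-1]])
    return np.round(np.r_[R.inv().apply(np.array([x,y,z])-s["eef_pos"])/.04,(R.inv()*T).as_rotvec()],3).tolist()
def st():
    s=ctrl.observe();r=s["tcp_rot"]; print("t%.2f"%s["t"],np.round(s["eef_pos"],4),"yaw %.3f"%(2*np.arctan2(r[1],r[0])),"F",np.round(s["ft_force"],1),"w %.4f"%s["grip_width"],"q",np.round(s["q"],2)); return s
def look(name): 
    im=ctrl.read_camera(name)[...,::-1].copy(); return im
E
python3 - <<'E'
from h import *
a=cv2.imread("pics/top0.png")
for nm,p,h in[("A",(189,184),.042),("B",(180,249),.042),("E",(354,253),.042),("C",(352,187),.028),("D",(389,221),.028)]:
    c,t,sz,k,o=lid(a,p,h); print(nm,np.round(c,4),round(t,3),np.round(sz),"key",np.round(k,4),round(o,4),"centre from key",np.round(k-.03*C(np.cos(t),np.sin(t)),4))
E
```

```text
A [0.6473 0.3014] 1.683 [55. 99.] key [0.6412 0.329 ] 0.0282 centre from key [0.6446 0.2992]
B [0.4019 0.3222] 2.504 [ 56. 103.] key [0.3769 0.3403] 0.0309 centre from key [0.401  0.3225]
E [ 0.3937 -0.3012] 2.274 [ 61. 109.] key [ 0.3776 -0.2796] 0.0269 centre from key [ 0.397  -0.3025]
C [ 0.6389 -0.2986] 2.037 [ 64. 108.] key [ 0.6297 -0.273 ] 0.0271 centre from key [ 0.6431 -0.2998]
D [ 0.5164 -0.4333] 0.906 [104.  60.] key [ 0.5345 -0.4099] 0.0296 centre from key [ 0.516  -0.4335]
```

```bash
python3 -c "
from h import *
st();print(go(.396,-.302,.12,2.274))"
```

```text
t0.10 [ 0.2405 -0.5218  0.2305] yaw -5.851 F [ 0.2 -0.   0.2] w 0.0856 q [-1.28  0.31  0.05  1.3  -0.    1.43]
[5.83, -3.359, 2.769, -0.001, -0.002, -1.842]
```

carry_out:
  increments:
    - [[1, 5.83, -3.36, 2.77, 0, 0, -1.842], [1, 5.83, -3.36, 2.77, 0, 0, -1.842], [1, 5.83, -3.36, 2.77, 0, 0, -1.842], [1, 5.83, -3.36, 2.77, 0, 0, -1.842], [1, 5.83, -3.36, 2.77, 0, 0, -1.842], [1, 5.83, -3.36, 2.77, 0, 0, -1.842], [1, 5.83, -3.36, 2.77, 0, 0, -1.842], [1, 5.83, -3.36, 2.77, 0, 0, -1.842], [1, 5.83, -3.36, 2.77, 0, 0, -1.842], [1, 5.83, -3.36, 2.77, 0, 0, -1.842]]
  newtons: 40

```text
t: 1.35
eef_pos: [0.3959, -0.3023, 0.1201]
tcp_rot: [-1.313, -2.853, -0.0]
ft_force: [-1.6, 0.3, -0.3]
grip_width: 0.0853
```

```bash
python3 -c "
from h import *
st();print(go(.396,-.302,.01,2.274))
for n in('top','scene'): cv2.imwrite(f'pics/{n}1.png',look(n))"
```

```text
t1.35 [ 0.3959 -0.3023  0.1201] yaw -4.004 F [-1.6  0.3 -0.3] w 0.0853 q [-0.81  0.23 -0.35  0.99 -0.    0.05]
[0.002, 0.006, 2.752, -0.0, -0.001, 0.005]
```

carry_out:
  increments:
    - [[1, 0, 0, 1.4, 0, 0, 0], [1, 0, 0, 2.4, 0, 0, 0], [1, 0, 0, 2.75, 0, 0, 0], [1, 0, 0, 2.75, 0, 0, 0], [0.4, 0, 0, 2.75, 0, 0, 0], [0.4, 0, 0, 2.75, 0, 0, 0], [0.4, 0, 0, 2.75, 0, 0, 0], [0.4, 0, 0, 2.75, 0, 0, 0], [0.4, 0, 0, 2.75, 0, 0, 0], [0.4, 0, 0, 2.75, 0, 0, 0]]
  newtons: 40

```text
t: 2.7
eef_pos: [0.3971, -0.3041, 0.0124]
tcp_rot: [1.32, 2.847, -0.004]
ft_force: [-0.9, 0.6, 6.0]
grip_width: 0.0552
```

```bash
python3 -c "
from h import *
st();print(go(.443,.0166,.2,np.pi/2))"
```

```text
t2.70 [ 0.3971 -0.3041  0.0124] yaw 2.273 F [-0.9  0.6  6. ] w 0.0552 q [-0.81  0.35 -0.49  0.73 -0.    0.05]
[5.36, 6.053, -4.716, 0.001, 0.004, 0.703]
```

carry_out:
  increments:
    - [[0.4, 0, 0, -1.5, 0, 0, 0], [0.4, 0, 0, -2.5, 0, 0, 0], [0.4, 5.36, 6.05, -3.2, 0, 0, 0.7], [0.4, 5.36, 6.05, -3.2, 0, 0, 0.7], [0.4, 5.36, 6.05, -3.2, 0, 0, 0.7], [0.4, 5.36, 6.05, -3.2, 0, 0, 0.7], [0.4, 5.36, 6.05, -3.2, 0, 0, 0.7], [0.4, 5.36, 6.05, -3.2, 0, 0, 0.7], [0.4, 5.36, 6.05, -3.2, 0, 0, 0.7], [0.4, 5.36, 6.05, -3.2, 0, 0, 0.7]]

```text
t: 3.95
eef_pos: [0.4421, 0.0173, 0.1387]
tcp_rot: [2.217, 2.225, -0.0]
ft_force: [-0.1, 0.3, -2.9]
grip_width: 0.0554
```

```bash
python3 -c "
from h import *
st();print(go(.443,.0166,.1,np.pi/2))
a,b=look('top'),look('scene')
cv2.imwrite('pics/t2.png',a);cv2.imwrite('pics/s2.png',b)
f=lambda a,s:cv2.resize(np.clip(a*1.8,0,255).astype(np.uint8),None,fx=s,fy=s,interpolation=cv2.INTER_CUBIC)
cv2.imwrite('pics/c2.png',np.hstack([f(a[190:290,215:315],4),f(b[140:240,255:355],4)]))"
```

```text
t3.95 [0.4421 0.0173 0.1387] yaw 1.574 F [-0.1  0.3 -2.9] w 0.0554 q [-0.14  0.11 -0.44  1.01 -0.    1.42]
[-0.017, 0.023, 0.967, 0.0, 0.001, 0.004]
```

View pics/c2.png

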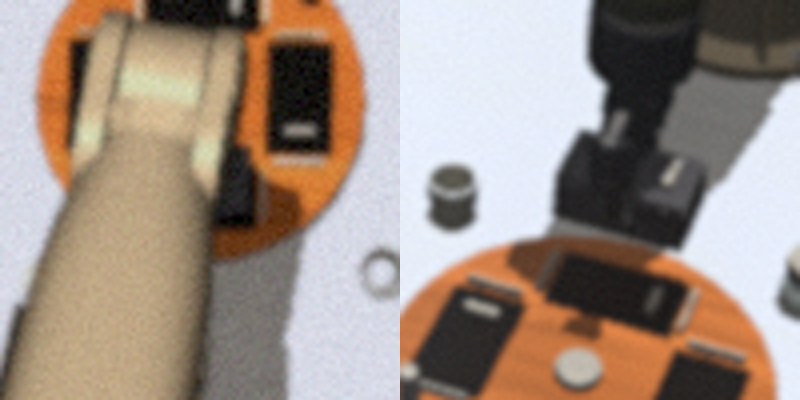

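```bash
cat >> h.py <<'E'
def blob(im,p,r=4,thr=None):
    "centroid of bright key near p"
    x,y=map(int,np.round(p)); g=im[y-r:y+r+1,x-r:x+r+1].astype(float).min(2)
    g=cv2.resize(g,None,fx=6,fy=6,interpolation=cv2.INTER_CUBIC)
    b=np.median(g); w=np.clip(g-b-.4*(g.max()-b),0,None).astype(np.float32)
    n,l=cv2.connectedComponents((w>0).astype(np.uint8)); k=l[np.unravel_index(w.argmax(),w.shape)]; w=w*(l==k)
    yy,xx=np.mgrid[:w.shape[0],:w.shape[1]]
    return C((w*xx).sum(),(w*yy).sum())/w.sum()/6+.5/6-.5+[x-r,y-r]
E
python3 - <<'E'
from h import *
b=cv2.imread('pics/s2.png');b0=cv2.imread('pics/scene0.png');a0=cv2.imread('pics/top0.png')
k=blob(b,(323,182.5)); print("held",k,onz("scene",k,.177))
k=blob(b0,(318.5,214.5)); print("pk scene",k,onz("scene",k,.0435))
k2=blob(a0,(256,239)); print("pk top",k2,onz("top",k2,.0435),tri(k2,k))
for q in[(411,226)]: 
  print("axis",onz("scene",np.array(q)/2.7586+150,.04))
E
```

```text
held [322.56059433 182.85743813] [0.44462698 0.04994246 0.177     ]
pk scene [318.07673349 214.23372345] [0.44324075 0.04744447 0.0435    ]
pk top [255.64340969 238.22802756] [0.44287023 0.04708013 0.0435    ] [0.44289602 0.0472045  0.04308524]
axis [0.5313102  0.01646265 0.04      ]
```

```bash
python3 -c "
from h import *
print(go(.442,.0148,.0475,np.pi/2))"
```

```text
[-0.043, -0.002, 2.274, -0.0, 0.0, 0.002]
```

carry_out:
  increments:
    - [[0.4, -0.045, 0, 1.0, 0, 0, 0], [0.4, -0.045, 0, 1.7, 0, 0, 0], [0.4, -0.045, 0, 1.9, 0, 0, 0], [0.4, -0.045, 0, 2.0, 0, 0, 0], [0.4, -0.045, 0, 2.05, 0, 0, 0], [0.4, -0.045, 0, 2.1, 0, 0, 0], [0.4, -0.045, 0, 2.15, 0, 0, 0], [0.4, -0.045, 0, 2.2, 0, 0, 0]]

```text
t: 5.05
eef_pos: [0.4424, 0.0157, 0.0506]
tcp_rot: [2.217, 2.225, 0.0]
ft_force: [0.6, 0.7, -3.4]
grip_width: 0.0555
```

```bash
python3 -c "
from h import *
st();print(go(.442,.0148,.0475,np.pi/2))"
```

```text
t5.05 [0.4424 0.0157 0.0506] yaw 1.574 F [ 0.6  0.7 -3.4] w 0.0555 q [-0.15  0.21 -0.58  0.79 -0.    1.42]
[-0.021, -0.011, 0.078, 0.001, 0.0, 0.003]
```

carry_out:
  increments:
    - [[0.4, 0, 0, 0.05, 0, 0, 0], [0.4, 0, 0, 0.1, 0, 0, 0], [0.4, 0, 0, 0.1, 0, 0, 0], [1, 0, 0, 0.08, 0, 0, 0], [1, 0, 0, 0.08, 0, 0, 0], [1, 0, 0, 0.08, 0, 0, 0], [1, 0, 0, 0.08, 0, 0, 0], [1, 0, 0, -1, 0, 0, 0], [1, 0, 0, -2.5, 0, 0, 0], [1, 0, 0, -3, 0, 0, 0]]

```text
t: 6.3
eef_pos: [0.4441, 0.0154, 0.174]
tcp_rot: [2.215, 2.222, 0.005]
ft_force: [-0.0, 0.2, -0.3]
grip_width: 0.0855
```

```bash
python3 -c "
from h import *
st();print(go(.4015,.3225,.15,2.504))"
```

```text
t6.30 [0.4441 0.0154 0.174 ] yaw 1.574 F [-0.   0.2 -0.3] w 0.0855 q [-0.15  0.09 -0.38  1.1  -0.    1.42]
[7.682, -1.045, 0.587, 0.005, 0.003, -0.93]
```

carry_out:
  increments:
    - [[1, 7.68, -1.05, 0.6, 0, 0, -0.93], [1, 7.68, -1.05, 0.6, 0, 0, -0.93], [1, 7.68, -1.05, 0.6, 0, 0, -0.93], [1, 7.68, -1.05, 0.6, 0, 0, -0.93], [1, 7.68, -1.05, 0.6, 0, 0, -0.93], [1, 7.68, -1.05, 0.6, 0, 0, -0.93], [1, 7.68, -1.05, 0.6, 0, 0, -0.93], [1, 7.68, -1.05, 0.6, 0, 0, -0.93]]

```text
t: 7.3
eef_pos: [0.3995, 0.3215, 0.1465]
tcp_rot: [-0.988, -2.982, 0.001]
ft_force: [0.0, -0.3, 0.7]
grip_width: 0.0852
```

```bash
python3 -c "
from h import *
st();print(go(.4015,.3225,.01,2.504))
a,b=look('top'),look('scene')
cv2.imwrite('pics/t3.png',a);cv2.imwrite('pics/s3.png',b)
f=lambda a,s:cv2.resize(np.clip(a*1.8,0,255).astype(np.uint8),None,fx=s,fy=s,interpolation=cv2.INTER_CUBIC)
cv2.imwrite('pics/c3.png',np.vstack([f(a[150:280,150:420],2.2),f(b[150:315,150:440],2.05)[:,:594]]))"
```

```text
t7.30 [0.3995 0.3215 0.1465] yaw -3.782 F [ 0.  -0.3  0.7] w 0.0852 q [ 0.52  0.24 -0.27  1.06 -0.    1.16]
[-0.024, 0.051, 3.411, -0.0, 0.0, -0.003]
```

View pics/c3.png

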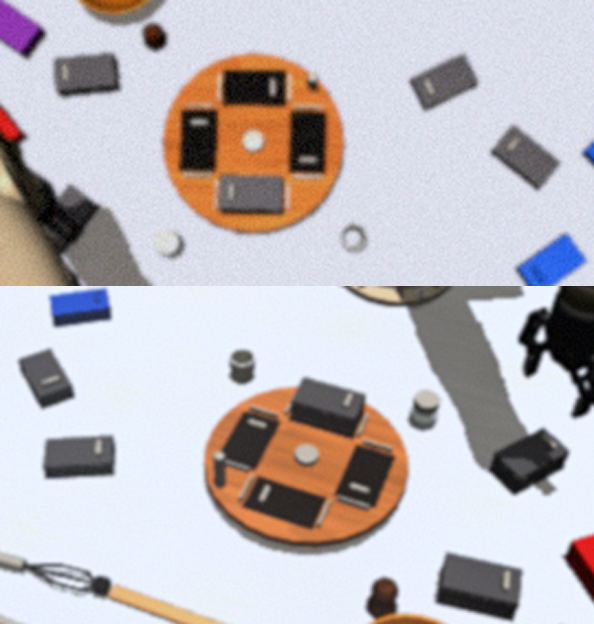

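The first deep box is seated flat between the rails, with its key on the left in the top view. The other boxes have not moved. I go down on deep box B.

carry_out:
  increments:
    - [[1, -0.02, 0.05, 1.4, 0, 0, 0], [1, -0.02, 0.05, 2.6, 0, 0, 0], [1, -0.02, 0.05, 3.2, 0, 0, 0], [1, -0.02, 0.05, 3.4, 0, 0, 0], [1, -0.02, 0.05, 3.4, 0, 0, 0], [0.4, -0.02, 0.05, 3.4, 0, 0, 0], [0.4, -0.02, 0.05, 3.4, 0, 0, 0], [0.4, -0.02, 0.05, 3.4, 0, 0, 0], [0.4, -0.02, 0.05, 3.4, 0, 0, 0], [0.4, -0.02, 0.05, 3.4, 0, 0, 0]]

```text
t: 8.65
eef_pos: [0.4016, 0.3237, 0.0118]
tcp_rot: [0.985, 2.982, 0.0]
ft_force: [-1.9, -3.2, 5.2]
grip_width: 0.0555
```

```bash
python3 -c "
from h import *
st();print(go(.442,.0148,.17,np.pi/2))
b=cv2.imread('pics/s3.png');a=cv2.imread('pics/t3.png')
k=blob(b,(150+355/2.05,150+(398-286)/2.05));print(k,onz('scene',k,.0855))
k=blob(a,(150+231/2.2,150+191/2.2));print(k,onz('top',k,.0855))
print(lid(a,(150+252/2.2,150+194/2.2),.077))"
```

```text
t8.65 [0.4016 0.3237 0.0118] yaw 2.504 F [-1.9 -3.2  5.2] w 0.0555 q [ 0.52  0.38 -0.45  0.74 -0.    1.16]
[-5.416, -5.6, -3.95, 0.001, 0.001, 0.933]
[325.67523731 201.09108571] [0.42083919 0.06092357 0.0855    ]
[254.52960293 236.14665188] [0.44493203 0.04880008 0.0855    ]
(array([0.44282959, 0.01750559]), np.float32(1.5518557), (102.5764389038086, 52.282447814941406), array([0.44418415, 0.04955976]), np.float64(0.032074077163628034))
```

carry_out:
  increments:
    - [[0.4, 0, 0, -1.5, 0, 0, 0], [0.4, 0, 0, -3, 0, 0, 0], [0.4, -5.42, -5.6, -3.95, 0, 0, 0.933], [0.4, -5.42, -5.6, -3.95, 0, 0, 0.933], [0.4, -5.42, -5.6, -3.95, 0, 0, 0.933], [0.4, -5.42, -5.6, -3.95, 0, 0, 0.933], [0.4, -5.42, -5.6, -3.95, 0, 0, 0.933], [0.4, -5.42, -5.6, -3.95, 0, 0, 0.933], [0.4, -5.42, -5.6, -3.95, 0, 0, 0.933], [0.4, -5.42, -5.6, -3.95, 0, 0, 0.933]]

```text
t: 9.9
eef_pos: [0.4414, 0.0161, 0.1683]
tcp_rot: [-2.218, -2.224, 0.0]
ft_force: [0.4, 0.5, -3.8]
grip_width: 0.0552
```

```bash
cat >> h.py <<'E'
def held(nm,zg,h):
    "picture from scene; TCP height at grasp zg, box height h: key of held box"
    s=st(); b=look('scene'); cv2.imwrite(f'pics/{nm}.png',b)
    z=s["eef_pos"][2]-zg+h+.0085; e=proj('scene',[s["eef_pos"][0],s["eef_pos"][1]+.03,z]); k=blob(b,e)
    print("expected px",e.round(1),"found",k.round(1),"world",onz('scene',k,z).round(4)); return k
E
python3 -c "
from h import *
held('s4',.0118,.042);print(go(.442,.0148,.0888,np.pi/2))
b=cv2.imread('pics/s3.png');e=proj('scene',[.443,.047,.0855]);k=blob(b,e);print(e,k,onz('scene',k,.0855))
b=cv2.imread('pics/s2.png');e=proj('scene',[.442,.0473,.177]);k=blob(b,e);print(e,k,onz('scene',k,.177))
"
```

```text
t9.90 [0.4414 0.0161 0.1683] yaw -4.710 F [ 0.4  0.5 -3.8] w 0.0552 q [-0.15  0.09 -0.39  1.09  0.    1.42]
expected px [322.6 173.9] found [322.7 175. ] world [0.4454 0.0479 0.207 ]
[-0.037, 0.016, 1.986, -0.001, -0.0, 0.003]
[319.09703101 204.61307689] [320.16706658 203.80358283] [0.43845541 0.04893775 0.0855    ]
[321.96200826 182.04745694] [322.57522122 182.83855953] [0.44453412 0.04995694 0.177     ]
```

carry_out:
  increments:
    - [[0.4, 0, 0.02, 1.0, 0, 0, 0], [0.4, 0, 0.02, 1.55, 0, 0, 0], [0.4, 0, 0.02, 1.7, 0, 0, 0], [0.4, 0, 0.02, 1.75, 0, 0, 0], [0.4, 0, 0.02, 1.8, 0, 0, 0], [0.4, 0, 0.02, 1.85, 0, 0, 0], [0.4, 0, 0.02, 1.9, 0, 0, 0], [0.4, 0, 0.02, 1.93, 0, 0, 0]]

```text
t: 10.95
eef_pos: [0.443, 0.0149, 0.0915]
tcp_rot: [2.221, 2.221, 0.001]
ft_force: [-0.1, 1.5, -1.9]
grip_width: 0.0554
```

```bash
python3 -c "
from h import *
st();print(go(.4425,.0163,.0888,np.pi/2))"
```

```text
t10.95 [0.443  0.0149 0.0915] yaw 1.571 F [-0.1  1.5 -1.9] w 0.0554 q [-0.15  0.16 -0.52  0.89  0.    1.42]
[0.034, -0.012, 0.066, 0.001, -0.001, 0.0]
```

carry_out:
  increments:
    - [[0.4, 0, 0, 0.05, 0, 0, 0], [0.4, 0, 0, 0.09, 0, 0, 0], [0.4, 0, 0, 0.09, 0, 0, 0], [1, 0, 0, 0.07, 0, 0, 0], [1, 0, 0, 0.07, 0, 0, 0], [1, 0, 0, 0.07, 0, 0, 0], [1, 0, 0, 0.07, 0, 0, 0], [1, 0, 0, -1, 0, 0, 0], [1, 0, 0, -2.3, 0, 0, 0], [1, 0, 0, -2.3, 0, 0, 0]]

```text
t: 12.2
eef_pos: [0.4456, 0.0143, 0.1871]
tcp_rot: [2.217, 2.217, 0.007]
ft_force: [-0.5, -0.2, -1.5]
grip_width: 0.0855
```

```bash
python3 -c "
from h import *
st();print(go(.646,.3005,.15,1.683))"
```

```text
t12.20 [0.4456 0.0143 0.1871] yaw 1.571 F [-0.5 -0.2 -1.5] w 0.0855 q [-0.15  0.08 -0.36  1.13 -0.    1.42]
[7.156, 5.003, 0.956, 0.008, 0.002, -0.112]
```

carry_out:
  increments:
    - [[1, 7.16, 5.0, 0, 0, 0, -0.112], [1, 7.16, 5.0, 0, 0, 0, -0.112], [1, 7.16, 5.0, 0, 0, 0, -0.112], [1, 7.16, 5.0, 0.95, 0, 0, -0.112], [1, 7.16, 5.0, 0.95, 0, 0, -0.112], [1, 7.16, 5.0, 0.95, 0, 0, -0.112], [1, 7.16, 5.0, 0.95, 0, 0, -0.112], [1, 7.16, 5.0, 0.95, 0, 0, -0.112]]

```text
t: 13.2
eef_pos: [0.6419, 0.3006, 0.144]
tcp_rot: [-2.093, -2.342, 0.004]
ft_force: [0.4, -0.7, -0.4]
grip_width: 0.085
```

```bash
python3 -c "
from h import *
st();print(go(.646,.3005,.01,1.683))
b,a=look('scene'),look('top');cv2.imwrite('pics/s5.png',b);cv2.imwrite('pics/t5.png',a)
e=proj('scene',[.443,.047,.1275]);k=blob(b,e);print(e,k,onz('scene',k,.1275))
e=proj('top',[.443,.047,.1275]);k=blob(a,e);print(e,k,onz('top',k,.1275)); print(lid(a,proj('top',[.443,.0166,.119]),.119))
"
```

```text
t13.20 [0.6419 0.3006 0.144 ] yaw -4.600 F [ 0.4 -0.7 -0.4] w 0.0850 q [ 0.33  0.61  0.3   1.26 -0.    1.78]
[-0.011, 0.11, 3.35, -0.002, 0.001, -0.0]
[320.28356877 194.63048106] [321.31478245 193.11936995] [0.43565875 0.04784832 0.1275    ]
[254.36519976 235.14411249] [254.5445322  235.64319812] [0.44128964 0.04634489 0.1275    ]
(array([0.44314212, 0.01381586]), np.float32(1.5854522), (51.92608642578125, 107.22942352294922), array([0.44144859, 0.04682586]), np.float64(0.03303127296732939))
```

carry_out:
  increments:
    - [[1, -0.01, 0.1, 1.4, 0, 0, 0], [1, -0.01, 0.1, 2.6, 0, 0, 0], [1, -0.01, 0.1, 3.2, 0, 0, 0], [1, -0.01, 0.1, 3.35, 0, 0, 0], [1, -0.01, 0.1, 3.35, 0, 0, 0], [0.4, -0.01, 0.1, 3.35, 0, 0, 0], [0.4, -0.01, 0.1, 3.35, 0, 0, 0], [0.4, -0.01, 0.1, 3.35, 0, 0, 0], [0.4, -0.01, 0.1, 3.35, 0, 0, 0], [0.4, -0.01, 0.1, 3.35, 0, 0, 0]]

```text
t: 14.55
eef_pos: [0.6473, 0.3015, 0.0134]
tcp_rot: [2.093, 2.342, 0.003]
ft_force: [-2.1, -0.7, 5.3]
grip_width: 0.0554
```

```bash
python3 -c "
from h import *
st();print(go(.4425,.0158,.205,np.pi/2))"
```

```text
t14.55 [0.6473 0.3015 0.0134] yaw 1.683 F [-2.1 -0.7  5.3] w 0.0554 q [ 0.32  0.7   0.13  1.   -0.    1.78]
[-6.523, -5.878, -4.805, 0.002, -0.0, 0.112]
```

carry_out:
  increments:
    - [[0.4, 0, 0, -1.5, 0, 0, 0], [0.4, 0, 0, -3, 0, 0, 0], [0.4, 0, 0, -4.8, 0, 0, 0], [0.4, -6.52, -5.88, -4.9, 0, 0, 0.112], [0.4, -6.52, -5.88, -4.9, 0, 0, 0.112], [0.4, -6.52, -5.88, -4.9, 0, 0, 0.112], [0.4, -6.52, -5.88, -4.9, 0, 0, 0.112], [0.4, -6.52, -5.88, -4.9, 0, 0, 0.112], [0.4, -6.52, -5.88, -4.9, 0, 0, 0.112], [0.4, -6.52, -5.88, -4.9, 0, 0, 0.112]]

```text
t: 15.8
eef_pos: [0.4406, 0.0141, 0.208]
tcp_rot: [2.225, 2.217, 0.0]
ft_force: [0.6, -0.5, -2.5]
grip_width: 0.0555
```

```bash
python3 -c "
from h import *
held('s6',.0130,.042);print(go(.4425,.0158,.132,np.pi/2))
"
```

```text
t15.80 [0.4406 0.0141 0.208 ] yaw 1.567 F [ 0.6 -0.5 -2.5] w 0.0555 q [-0.15  0.06 -0.32  1.19 -0.    1.42]
expected px [323.2 163.1] found [322.2 165. ] world [0.4496 0.0442 0.2455]
[0.021, 0.014, 1.899, 0.002, 0.0, -0.002]
```

carry_out:
  increments:
    - [[0.4, 0.07, 0.03, 1.0, 0, 0, 0], [0.4, 0.07, 0.03, 1.5, 0, 0, 0], [0.4, 0.07, 0.03, 1.62, 0, 0, 0], [0.4, 0.07, 0.03, 1.67, 0, 0, 0], [0.4, 0.07, 0.03, 1.72, 0, 0, 0], [0.4, 0.07, 0.03, 1.77, 0, 0, 0], [0.4, 0.07, 0.03, 1.82, 0, 0, 0], [0.4, 0.07, 0.03, 1.84, 0, 0, 0]]

```text
t: 16.85
eef_pos: [0.4434, 0.0185, 0.1337]
tcp_rot: [2.222, 2.221, 0.0]
ft_force: [-0.8, 0.3, -2.2]
grip_width: 0.0553
```

```bash
python3 -c "
from h import *
st();print(go(.4425,.0168,.132,np.pi/2))"
```

```text
t16.85 [0.4434 0.0185 0.1337] yaw 1.571 F [-0.8  0.3 -2.2] w 0.0553 q [-0.14  0.12 -0.45  1.   -0.    1.43]
[-0.043, -0.022, 0.042, 0.0, 0.0, -0.0]
```

Engaged. Next I seat it, release it, and head for a clear viewing position.

carry_out:
  increments:
    - [[0.4, 0, 0, 0.04, 0, 0, 0], [0.4, 0, 0, 0.07, 0, 0, 0], [0.4, 0, 0, 0.07, 0, 0, 0], [1, 0, 0, 0.05, 0, 0, 0], [1, 0, 0, 0.05, 0, 0, 0], [1, 0, 0, 0.05, 0, 0, 0], [1, 0, 0, 0.05, 0, 0, 0], [1, 0, 0, -1, 0, 0, 0], [1, 0, 0, -2.3, 0, 0, 0], [1, 0, 0, -2.3, 0, 0, 0]]

```text
t: 18.1
eef_pos: [0.446, 0.0182, 0.2295]
tcp_rot: [2.217, 2.217, 0.007]
ft_force: [-0.4, 0.9, -0.2]
grip_width: 0.0855
```

```bash
python3 -c "
from h import *
st();print(go(.62,-.17,.23,np.pi/2+.8), go(.62,-.17,.23,np.pi/2-.8))"
```

```text
t18.10 [0.446  0.0182 0.2295] yaw 1.571 F [-0.4  0.9 -0.2] w 0.0855 q [-0.14  0.06 -0.27  1.23 -0.    1.43]
[-4.706, 4.35, 0.026, 0.007, 0.004, -0.8] [-4.706, 4.35, 0.026, 0.008, -0.002, 0.8]
```

```bash
python3 -c "
from h import *
print(go(.628,-.079,.2,2.356))"
```

```text
[-2.43, 4.544, 0.775, 0.007, 0.004, -0.785]
```

carry_out:
  increments:
    - [[1, -2.43, 4.55, -0.1, 0, 0, -0.785], [1, -2.43, 4.55, -0.1, 0, 0, -0.785], [1, -2.43, 4.55, -0.1, 0, 0, -0.785], [1, -2.43, 4.55, -0.1, 0, 0, -0.785], [1, -2.43, 4.55, 0.75, 0, 0, -0.785], [1, -2.43, 4.55, 0.75, 0, 0, -0.785], [1, -2.43, 4.55, 0.75, 0, 0, -0.785], [1, -2.43, 4.55, 0.75, 0, 0, -0.785]]

```text
t: 19.1
eef_pos: [0.6258, -0.0786, 0.1972]
tcp_rot: [1.202, 2.9, 0.0]
ft_force: [-0.0, 0.9, -0.7]
grip_width: 0.0855
```

```bash
python3 -c "
from h import *
st();print(go(.628,-.079,.06,2.356))
b,a=look('scene'),look('top');cv2.imwrite('pics/s7.png',b);cv2.imwrite('pics/t7.png',a)
e=proj('top',[.443,.047,.17]);k=blob(a,e);print(e,k,onz('top',k,.17)); print(lid(a,proj('top',[.443,.0166,.161]),.161))
f=lambda a,s:cv2.resize(np.clip(a*1.8,0,255).astype(np.uint8),None,fx=s,fy=s,interpolation=cv2.INTER_CUBIC)
cv2.imwrite('pics/c7.png',np.hstack([f(a[150:270,200:320],3.3),f(b[150:270,230:350],3.3)]))"
```

```text
t19.10 [ 0.6258 -0.0786  0.1972] yaw 2.356 F [-0.   0.9 -0.7] w 0.0855 q [-0.25  0.43  0.14  1.27 -0.    0.53]
[-0.039, 0.027, 3.43, 0.001, 0.002, -0.0]
[253.66024951 233.49302902] [257.59332788 235.71543128] [0.43571423 0.03368408 0.17      ]
(array([0.45264307, 0.08752505]), np.float32(0.027971728), (16.48538589477539, 8.411917686462402), array([nan, nan]), np.float64(nan))h.py:41: RuntimeWarning: invalid value encountered in scalar divide
  kp=px([(w*xx).sum()/w.sum(),(w*yy).sum()/w.sum()]); kw=onz("top",kp,h+.009)[:2]
```

View pics/c7.png

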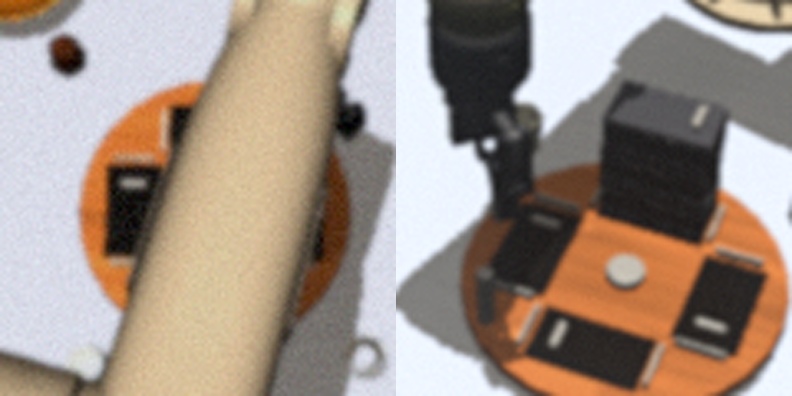

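The view shows the three deep boxes stacked flush, all keys on the +y side. Next I grip the post, with the fingers closing along the tangent.

carry_out:
  increments:
    - [[1, -0.02, 0.03, 1.4, 0, 0, 0], [1, -0.02, 0.03, 2.6, 0, 0, 0], [1, -0.02, 0.03, 3.2, 0, 0, 0], [1, -0.02, 0.03, 3.4, 0, 0, 0], [1, -0.02, 0.03, 3.4, 0, 0, 0], [0, -0.02, 0.03, 3.4, 0, 0, 0], [0, -0.02, 0.03, 3.4, 0, 0, 0], [0, -0.02, 0.03, 3.4, 0, 0, 0], [0, -0.02, 0.03, 3.4, 0, 0, 0], [0, -0.02, 0.03, 3.4, 0, 0, 0]]
  newtons: 25

```text
t: 20.45
eef_pos: [0.6269, -0.0785, 0.0601]
tcp_rot: [1.203, 2.902, -0.0]
ft_force: [-1.0, -0.1, 3.0]
grip_width: 0.0155
```

```bash
python3 -c "
from h import *
s=st();ax=C(.5325,.0166)
v=s['eef_pos'][:2]-ax; print('r',np.hypot(*v),'ang',np.degrees(np.arctan2(v[1],v[0])))
for i in range(1,16):
    t=np.radians(-45+6*i); print(i,go(*(ax+.135*C(np.cos(t),np.sin(t))),s['eef_pos'][2],2.356+np.radians(6*i)))"
```

```text
t20.45 [ 0.6269 -0.0785  0.0601] yaw 2.356 F [-1.  -0.1  3. ] w 0.0155 q [-0.25  0.52 -0.08  0.98 -0.    0.53]
r 0.1340061548597587 ang -45.21468884875439
1 [-0.006, 0.365, 0.0, -0.0, 0.001, -0.105]
2 [0.049, 0.714, -0.0, -0.0, 0.001, -0.21]
3 [0.141, 1.055, -0.0, -0.0, 0.001, -0.314]
4 [0.268, 1.385, -0.0, -0.0, 0.001, -0.419]
5 [0.428, 1.7, -0.0, -0.0, 0.001, -0.524]
6 [0.621, 1.996, -0.0, -0.0, 0.001, -0.629]
7 [0.843, 2.27, -0.0, -0.0, 0.001, -0.733]
8 [1.093, 2.52, -0.001, -0.0, 0.001, -0.838]
9 [1.368, 2.742, -0.001, -0.0, 0.001, -0.943]
10 [1.664, 2.935, -0.001, -0.0, 0.001, -1.047]
11 [1.979, 3.095, -0.001, -0.0, 0.001, -1.152]
12 [2.309, 3.221, -0.001, -0.0, 0.001, -1.257]
13 [2.65, 3.313, -0.002, -0.0, 0.001, -1.362]
14 [2.999, 3.368, -0.002, -0.0, 0.001, -1.466]
15 [3.352, 3.386, -0.002, -0.0, 0.0, -1.571]
```

carry_out:
  increments:
    - [[0, 0, 0.12, 0, 0, 0, -0.035], [0, -0.006, 0.365, 0, 0, 0, -0.105], [0, 0.02, 0.54, 0, 0, 0, -0.157], [0, 0.05, 0.714, 0, 0, 0, -0.21], [0, 0.09, 0.885, 0, 0, 0, -0.262], [0, 0.141, 1.055, 0, 0, 0, -0.314], [0, 0.2, 1.22, 0, 0, 0, -0.367], [0, 0.268, 1.385, 0, 0, 0, -0.419], [0, 0.345, 1.545, 0, 0, 0, -0.471], [0, 0.428, 1.7, 0, 0, 0, -0.524]]

```text
t: 21.7
eef_pos: [0.6615, -0.0178, 0.0601]
tcp_rot: [-0.405, -3.113, 0.001]
ft_force: [-6.8, -1.5, 8.3]
grip_width: 0.0154
```

```bash
cat >> h.py <<'E'
def arc(a1,step,n,r=.135,y0=2.356):
    s=st();ax=C(.5325,.0166); v=s['eef_pos'][:2]-ax; a=np.degrees(np.arctan2(v[1],v[0])); print('r',np.hypot(*v),'ang',a)
    for i in range(1,n+1):
        t=a1+step*i; u=np.radians(t); print(t,go(*(ax+r*C(np.cos(u),np.sin(u))),.06,y0+np.radians(t+45)))
E
python3 -c "
from h import *
arc(-15,5,12)"
```

```text
t21.70 [ 0.6615 -0.0178  0.0601] yaw -3.400 F [-6.8 -1.5  8.3] w 0.0154 q [-0.15  0.57  0.02  1.02 -0.    0.11]
r 0.1335435761133234 ang -14.94832519535133
-10 [-0.024, 0.291, 0.003, -0.001, -0.002, -0.084]
-5 [0.013, 0.583, 0.003, -0.001, -0.002, -0.171]
0 [0.076, 0.871, 0.003, -0.001, -0.002, -0.259]
5 [0.164, 1.152, 0.003, -0.001, -0.002, -0.346]
10 [0.275, 1.424, 0.003, -0.001, -0.002, -0.433]
15 [0.411, 1.686, 0.003, -0.0, -0.002, -0.52]
20 [0.568, 1.935, 0.003, -0.0, -0.002, -0.608]
25 [0.747, 2.169, 0.003, -0.0, -0.003, -0.695]
30 [0.945, 2.386, 0.003, -0.0, -0.003, -0.782]
35 [1.161, 2.586, 0.003, 0.0, -0.003, -0.869]
40 [1.394, 2.766, 0.004, 0.0, -0.003, -0.957]
45 [1.642, 2.925, 0.004, 0.0, -0.003, -1.044]
```

carry_out:
  increments:
    - [[0, -0.01, 0.2, 0, 0, 0, -0.06], [0, 0.0, 0.5, 0, 0, 0, -0.145], [0, 0.07, 0.87, 0, 0, 0, -0.259], [0, 0.164, 1.152, 0, 0, 0, -0.346], [0, 0.275, 1.424, 0, 0, 0, -0.433], [0, 0.411, 1.686, 0, 0, 0, -0.52], [0, 0.568, 1.935, 0, 0, 0, -0.608], [0, 0.747, 2.169, 0, 0, 0, -0.695], [0, 0.945, 2.386, 0, 0, 0, -0.782], [0, 1.161, 2.586, 0, 0, 0, -0.869]]

```text
t: 22.95
eef_pos: [0.6416, 0.0924, 0.0601]
tcp_rot: [0.942, -2.991, 0.003]
ft_force: [-11.3, -8.0, 12.3]
grip_width: 0.0151
```

```bash
python3 -c "
from h import *
arc(35,2,5)"
```

```text
t22.95 [0.6416 0.0924 0.0601] yaw -2.531 F [-11.3  -8.   12.3] w 0.0151 q [ 0.02  0.55 -0.02  1.01 -0.   -0.59]
r 0.1328379108701692 ang 34.79684398138729
37 [-0.052, 0.13, 0.003, 0.0, -0.007, -0.035]
39 [-0.046, 0.247, 0.003, 0.0, -0.007, -0.07]
41 [-0.035, 0.365, 0.003, 0.0, -0.007, -0.105]
43 [-0.021, 0.481, 0.003, 0.0, -0.006, -0.14]
45 [-0.002, 0.598, 0.003, 0.001, -0.006, -0.175]
```

carry_out:
  increments:
    - [[0, 0.0, 0.13, 0, 0, 0, -0.035], [0, 0.01, 0.247, 0, 0, 0, -0.07], [0, 0.02, 0.365, 0, 0, 0, -0.105], [0, 0.035, 0.481, 0, 0, 0, -0.14], [0, 0.055, 0.598, 0, 0, 0, -0.175], [0, 0.055, 0.598, 0, 0, 0, -0.175], [1, 0.055, 0.598, 0, 0, 0, -0.175], [1, 0.055, 0.598, 0, 0, 0, -0.175], [1, 0.055, 0.598, 0, 0, 0, -0.175], [1, 0.055, 0.598, 0, 0, 0, -0.175]]

```text
t: 24.2
eef_pos: [0.6293, 0.1124, 0.0595]
tcp_rot: [1.198, -2.904, -0.0]
ft_force: [0.5, -0.3, 0.7]
grip_width: 0.085
```

carry_out:
  increments:
    - [[1, 0, 0, -1.2, 0, 0, 0], [1, 0, 0, -2.5, 0, 0, 0], [1, 0, 0, -3.5, 0, 0, 0], [1, 0, 0, -4, 0, 0, 0], [1, 0, 0, -4, 0, 0, 0]]

```text
t: 24.82
eef_pos: [0.6305, 0.1123, 0.2217]
tcp_rot: [-1.196, 2.901, -0.002]
ft_force: [-0.1, -0.4, 0.6]
grip_width: 0.0854
```

```bash
python3 -c "
from h import *
st();print(go(.641,-.299,.22,2.037))"
```

```text
t24.82 [0.6305 0.1123 0.2217] yaw 3.924 F [-0.1 -0.4  0.6] w 0.0854 q [ 0.05  0.44  0.21  1.34  0.   -0.73]
[7.062, -7.478, 0.041, 0.001, 0.005, 1.887]
```

carry_out:
  increments:
    - [[1, 7.06, -7.48, 0, 0, 0, 1.887], [1, 7.06, -7.48, 0, 0, 0, 1.887], [1, 7.06, -7.48, 0, 0, 0, 1.887], [1, 7.06, -7.48, 0, 0, 0, 1.887], [1, 7.06, -7.48, 0, 0, 0, 1.887], [1, 7.06, -7.48, 0, 0, 0, 1.887], [1, 7.06, -7.48, 0, 0, 0, 1.887], [1, 7.06, -7.48, 1.5, 0, 0, 1.887], [1, 7.06, -7.48, 1.5, 0, 0, 1.887], [1, 7.06, -7.48, 1.5, 0, 0, 1.887]]

```text
t: 26.08
eef_pos: [0.638, -0.2984, 0.1556]
tcp_rot: [-1.638, -2.674, -0.0]
ft_force: [0.6, 0.4, 0.3]
grip_width: 0.0854
```

```bash
python3 -c "
from h import *
st();print(go(.641,-.299,.004,2.037))
b,a=look('scene'),look('top');cv2.imwrite('pics/s8.png',b);cv2.imwrite('pics/t8.png',a)
f=lambda a,s:cv2.resize(np.clip(a*1.8,0,255).astype(np.uint8),None,fx=s,fy=s,interpolation=cv2.INTER_CUBIC)
cv2.imwrite('pics/c8.png',np.vstack([f(a[150:280,150:420],2.2),f(b[150:315,150:440],2.05)[:,:594]]))
k=blob(a,proj('top',[.443,.0466,.0435]));print(k,onz('top',k,.0435));k=blob(b,proj('scene',[.443,.0466,.0435]));print(k,onz('scene',k,.0435))"
```

```text
t26.07 [ 0.638  -0.2984  0.1556] yaw -4.241 F [0.6 0.4 0.3] w 0.0854 q [-0.55  0.6   0.31  1.29  0.    0.55]
[-0.066, 0.072, 3.79, -0.003, -0.005, 0.005]
[253.76179188 240.32264795] [0.43523647 0.05362667 0.0435    ]
[318.07419148 214.24143402] [0.44327512 0.04744741 0.0435    ]
```

View pics/c8.png

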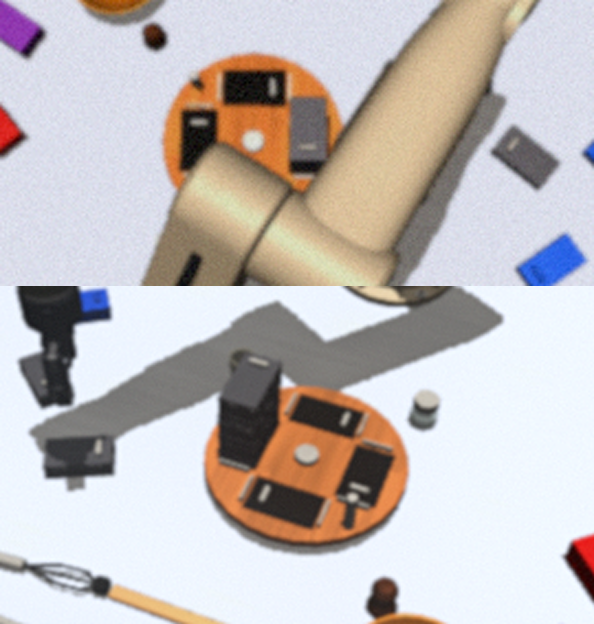

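The turntable is home after one click, with the deep stack on the right and its pocket key unchanged. Shallow C and D have not moved, so I grip C.

carry_out:
  increments:
    - [[1, -0.06, 0.07, 1.4, 0, 0, 0], [1, -0.06, 0.07, 2.6, 0, 0, 0], [1, -0.06, 0.07, 3.4, 0, 0, 0], [1, -0.06, 0.07, 3.74, 0, 0, 0], [1, -0.06, 0.07, 3.74, 0, 0, 0], [0.4, -0.06, 0.07, 3.74, 0, 0, 0], [0.4, -0.06, 0.07, 3.74, 0, 0, 0], [0.4, -0.06, 0.07, 3.74, 0, 0, 0], [0.4, -0.06, 0.07, 3.74, 0, 0, 0], [0.4, -0.06, 0.07, 3.74, 0, 0, 0]]
  newtons: 40

```text
t: 27.42
eef_pos: [0.6446, -0.3009, 0.0125]
tcp_rot: [1.63, 2.681, -0.001]
ft_force: [-1.1, 0.4, 6.6]
grip_width: 0.055
```

```bash
python3 -c "
from h import *
st();print(go(.641,-.299,.25,2.037),go(.4425,.016,.25,np.pi/2))"
```

```text
t27.43 [ 0.6446 -0.3009  0.0125] yaw 2.049 F [-1.1  0.4  6.6] w 0.0550 q [-0.55  0.7   0.12  0.99 -0.    0.54]
[0.063, -0.048, -5.937, 0.002, 0.003, 0.012] [9.338, -0.83, -5.971, 0.002, 0.003, 0.478]
```

carry_out:
  increments:
    - [[0.4, 0, 0, -1.5, 0, 0, 0], [0.4, 0, 0, -3, 0, 0, 0], [0.4, 0, 0, -4.5, 0, 0, 0], [0.4, 0, 0, -6, 0, 0, 0], [0.4, 0, 0, -6, 0, 0, 0], [0.4, 9.34, -0.83, -6, 0, 0, 0.478], [0.4, 9.34, -0.83, -6, 0, 0, 0.478], [0.4, 9.34, -0.83, -6, 0, 0, 0.478], [0.4, 9.34, -0.83, -6, 0, 0, 0.478], [0.4, 9.34, -0.83, -6, 0, 0, 0.478]]

```text
t: 28.68
eef_pos: [0.4736, -0.0345, 0.2487]
tcp_rot: [-2.221, -2.22, 0.001]
ft_force: [-0.5, 0.8, -2.3]
grip_width: 0.0551
```

```bash
python3 -c "
from h import *
st();print(go(.4425,.016,.25,np.pi/2),go(.4425,.016,.13,np.pi/2))"
```

```text
t28.68 [ 0.4736 -0.0345  0.2487] yaw -4.713 F [-0.5  0.8 -2.3] w 0.0551 q [-0.24  0.12 -0.16  1.29  0.    1.33]
[1.263, -0.777, -0.03, -0.001, -0.001, -0.0] [1.261, -0.772, 2.97, -0.001, -0.001, -0.0]
```

carry_out:
  increments:
    - [[0.4, 1.26, -0.77, 0, 0, 0, 0], [0.4, 1.26, -0.77, 0, 0, 0, 0], [0.4, 1.26, -0.77, 1.5, 0, 0, 0], [0.4, 1.26, -0.77, 2.9, 0, 0, 0], [0.4, 1.26, -0.77, 2.9, 0, 0, 0], [0.4, 1.26, -0.77, 2.9, 0, 0, 0]]

```text
t: 29.42
eef_pos: [0.4459, 0.0135, 0.1353]
tcp_rot: [2.221, 2.22, 0.001]
ft_force: [0.4, -0.5, -2.4]
grip_width: 0.055
```

```bash
python3 -c "
from h import *
held('s9',.0122,.028);print(go(.4425,.016,.0472,np.pi/2))"
```

```text
t29.43 [0.4459 0.0135 0.1353] yaw 1.570 F [ 0.4 -0.5 -2.4] w 0.0550 q [-0.15  0.12 -0.44  1.01 -0.    1.42]
expected px [319.8 187. ] found [320.6 187.4] world [0.4466 0.0461 0.1596]
[0.065, -0.115, 2.221, 0.003, 0.001, -0.001]
```

carry_out:
  increments:
    - [[0.4, 0.04, -0.1, 1.0, 0, 0, 0], [0.4, 0.04, -0.1, 1.75, 0, 0, 0], [0.4, 0.04, -0.1, 1.9, 0, 0, 0], [0.4, 0.04, -0.1, 1.95, 0, 0, 0], [0.4, 0.04, -0.1, 2.0, 0, 0, 0], [0.4, 0.04, -0.1, 2.05, 0, 0, 0], [0.4, 0.04, -0.1, 2.1, 0, 0, 0], [0.4, 0.04, -0.1, 2.15, 0, 0, 0]]

```text
t: 30.48
eef_pos: [0.4409, 0.0157, 0.0481]
tcp_rot: [2.221, 2.221, 0.0]
ft_force: [0.6, 0.6, -2.1]
grip_width: 0.055
```

```bash
python3 -c "
from h import *
st();print(go(.4425,.015,.0472,np.pi/2))"
```

```text
t30.48 [0.4409 0.0157 0.0481] yaw 1.571 F [ 0.6  0.6 -2.1] w 0.0550 q [-0.15  0.21 -0.58  0.78 -0.    1.42]
[-0.016, 0.039, 0.023, 0.0, 0.0, -0.0]
```

carry_out:
  increments:
    - [[0.4, 0, 0, 0.04, 0, 0, 0], [0.4, 0, 0, 0.06, 0, 0, 0], [0.4, 0, 0, 0.06, 0, 0, 0], [1, 0, 0, 0.02, 0, 0, 0], [1, 0, 0, 0.02, 0, 0, 0], [1, 0, 0, 0.02, 0, 0, 0], [1, 0, 0, 0.02, 0, 0, 0], [1, 0, 0, -1.5, 0, 0, 0], [1, 0, 0, -3, 0, 0, 0], [1, 0, 0, -4.5, 0, 0, 0]]

```text
t: 31.72
eef_pos: [0.4405, 0.0157, 0.2298]
tcp_rot: [-2.221, -2.221, 0.0]
ft_force: [1.3, -0.2, -0.9]
grip_width: 0.0856
```

```bash
python3 -c "
from h import *
st();print(go(.516,-.4335,.22,.906))
print(go(.43,-.25,.24,1.2))
a=look('top');cv2.imwrite('pics/t9.png',a);print(lid(a,(389,221),.028))"
```

```text
t31.73 [0.4405 0.0157 0.2298] yaw -4.712 F [ 1.3 -0.2 -0.9] w 0.0856 q [-0.15  0.05 -0.28  1.24 -0.    1.42]
[-11.23, 1.887, 0.244, -0.0, 0.0, 0.665]
[-6.643, -0.263, -0.255, -0.0, 0.0, 0.371]
(array([ 0.5187821 , -0.43519431]), np.float32(0.9021866), (105.31024932861328, 55.701663970947266), array([ 0.53393584, -0.40949934]), np.float64(0.029556173358921557))
```

carry_out:
  increments:
    - [[1, -6.64, -0.2, -0.3, 0, 0, 0.371], [1, -6.64, -0.2, -0.3, 0, 0, 0.371], [1, -6.64, -0.2, -0.3, 0, 0, 0.371], [1, -11.25, 1.9, -0.3, 0, 0, 0.665], [1, -11.25, 1.9, 0.2, 0, 0, 0.665], [1, -11.25, 1.9, 2, 0, 0, 0.665], [1, -11.25, 1.9, 2, 0, 0, 0.665], [1, -11.25, 1.9, 2, 0, 0, 0.665], [1, -11.25, 1.9, 2, 0, 0, 0.665], [1, -11.25, 1.9, 2, 0, 0, 0.665]]

```text
t: 33.02
eef_pos: [0.5165, -0.4338, 0.1476]
tcp_rot: [-2.823, -1.374, 0.001]
ft_force: [-0.1, -0.1, 0.8]
grip_width: 0.0852
```

```bash
python3 -c "
from h import *
st();print(go(.517,-.434,.008,.906))
a=look('top');cv2.imwrite('pics/t10.png',a)
e=proj('top',[.443,.047,.0715]);k=blob(a,e);print(e,k,onz('top',k,.0715)); print(lid(a,proj('top',[.443,.0166,.063]),.063))
b=look('scene');cv2.imwrite('pics/s10.png',b);e=proj('scene',[.443,.047,.0715]);k=blob(b,e);print(e,k,onz('scene',k,.0715))
"
```

```text
t33.02 [ 0.5165 -0.4338  0.1476] yaw -5.378 F [-0.1 -0.1  0.8] w 0.0852 q [-0.82  0.54  0.19  1.22  0.    1.42]
[0.003, 0.019, 3.49, -0.002, -0.0, -0.0]
[255.24569197 237.20633764] [254.77139688 237.73081312] [0.4411147  0.04862699 0.0715    ]
(array([0.43954404, 0.02643676]), np.float32(1.585466), (55.80938720703125, 81.96834564208984), array([0.4410434 , 0.04867266]), np.float64(0.022211508160316668))
[318.71369469 207.83816731] [319.89219771 206.76341593] [0.43723479 0.0489159  0.0715    ]
```

Shallow C is seated with its key at y≈0.0487 at the expected height. I grip D.

carry_out:
  increments:
    - [[1, 0, 0.01, 1.4, 0, 0, 0], [1, 0, 0.01, 2.6, 0, 0, 0], [1, 0, 0.01, 3.3, 0, 0, 0], [1, 0, 0.01, 3.48, 0, 0, 0], [1, 0, 0.01, 3.48, 0, 0, 0], [0.4, 0, 0.01, 3.48, 0, 0, 0], [0.4, 0, 0.01, 3.48, 0, 0, 0], [0.4, 0, 0.01, 3.48, 0, 0, 0], [0.4, 0, 0.01, 3.48, 0, 0, 0], [0.4, 0, 0.01, 3.48, 0, 0, 0]]

```text
t: 34.38
eef_pos: [0.5181, -0.4355, 0.0111]
tcp_rot: [2.822, 1.373, 0.002]
ft_force: [-0.5, 0.4, 7.2]
grip_width: 0.0548
```

```bash
python3 -c "
from h import *
st();print(go(.4425,.016,.25,np.pi/2))"
```

```text
t34.38 [ 0.5181 -0.4355  0.0111] yaw 0.906 F [-0.5  0.4  7.2] w 0.0548 q [-0.82  0.64  0.    0.93  0.    1.42]
[7.714, -8.432, -6.002, 0.003, 0.001, -0.665]
```

carry_out:
  increments:
    - [[0.4, 0, 0, -1.5, 0, 0, 0], [0.4, 0, 0, -3, 0, 0, 0], [0.4, 0, 0, -4.5, 0, 0, 0], [0.4, 0, 0, -6, 0, 0, 0], [0.4, 7.71, -8.43, -6, 0, 0, -0.665], [0.4, 7.71, -8.43, -6, 0, 0, -0.665], [0.4, 7.71, -8.43, -6, 0, 0, -0.665], [0.4, 7.71, -8.43, -6, 0, 0, -0.665], [0.4, 7.71, -8.43, -6, 0, 0, -0.665], [0.4, 7.71, -8.43, -6, 0, 0, -0.665]]

```text
t: 35.62
eef_pos: [0.4549, -0.0629, 0.2493]
tcp_rot: [2.221, 2.22, 0.001]
ft_force: [1.6, 0.4, -2.0]
grip_width: 0.055
```

```bash
python3 -c "
from h import *
st();print(go(.4425,.016,.25,np.pi/2))"
```

```text
t35.62 [ 0.4549 -0.0629  0.2493] yaw 1.570 F [ 1.6  0.4 -2. ] w 0.0550 q [-0.31  0.08 -0.2   1.29  0.    1.26]
[1.971, -0.311, -0.019, 0.001, 0.0, -0.001]
```

carry_out:
  increments:
    - [[0.4, 1.95, -0.31, 0, 0, 0, 0], [0.4, 1.95, -0.31, 0, 0, 0, 0], [0.4, 1.95, -0.31, 1.2, 0, 0, 0], [0.4, 1.95, -0.31, 2.3, 0, 0, 0], [0.4, 1.95, -0.31, 2.3, 0, 0, 0], [0.4, 1.95, -0.31, 2.3, 0, 0, 0], [0.4, 1.95, -0.31, 2.3, 0, 0, 0]]

```text
t: 36.5
eef_pos: [0.4449, 0.0128, 0.159]
tcp_rot: [2.22, 2.219, 0.003]
ft_force: [0.4, 0.4, -1.7]
grip_width: 0.0551
```

```bash
python3 -c "
from h import *
held('s11',.0115,.028);print(go(.4425,.016,.0745,np.pi/2))"
```

```text
t36.50 [0.4449 0.0128 0.159 ] yaw 1.570 F [ 0.4  0.4 -1.7] w 0.0551 q [-0.15  0.1  -0.41  1.06 -0.    1.42]
expected px [320.4 180.5] found [320.3 181.1] world [0.4475 0.0434 0.184 ]
[0.08, -0.064, 2.106, 0.004, 0.001, -0.0]
```

carry_out:
  increments:
    - [[0.4, 0.105, -0.07, 1.0, 0, 0, 0], [0.4, 0.105, -0.07, 1.65, 0, 0, 0], [0.4, 0.105, -0.07, 1.8, 0, 0, 0], [0.4, 0.105, -0.07, 1.85, 0, 0, 0], [0.4, 0.105, -0.07, 1.9, 0, 0, 0], [0.4, 0.105, -0.07, 1.95, 0, 0, 0], [0.4, 0.105, -0.07, 2.0, 0, 0, 0], [0.4, 0.105, -0.07, 2.05, 0, 0, 0]]

```text
t: 37.55
eef_pos: [0.4405, 0.0175, 0.0749]
tcp_rot: [2.221, 2.221, 0.0]
ft_force: [-0.3, -0.5, -2.7]
grip_width: 0.0548
```

```bash
python3 -c "
from h import *
st();print(go(.4425,.0174,.0745,np.pi/2))"
```

```text
t37.55 [0.4405 0.0175 0.0749] yaw 1.571 F [-0.3 -0.5 -2.7] w 0.0548 q [-0.14  0.17 -0.55  0.85 -0.    1.43]
[-0.002, 0.05, 0.011, 0.0, 0.0, -0.0]
```

carry_out:
  increments:
    - [[0.4, 0, 0, 0.04, 0, 0, 0], [0.4, 0, 0, 0.06, 0, 0, 0], [0.4, 0, 0, 0.06, 0, 0, 0], [1, 0, 0, 0.02, 0, 0, 0], [1, 0, 0, 0.02, 0, 0, 0], [1, 0, 0, 0.02, 0, 0, 0], [1, 0, 0, 0.02, 0, 0, 0], [1, 0, 0, -1.5, 0, 0, 0], [1, 0, 0, -3, 0, 0, 0], [1, 0, 0, -4, 0, 0, 0]]

```text
t: 38.8
eef_pos: [0.4411, 0.0175, 0.2376]
tcp_rot: [2.22, 2.22, 0.003]
ft_force: [0.4, 0.1, -0.1]
grip_width: 0.0852
```

```bash
python3 -c "
from h import *
st();print(go(.627,.112,.22,2.356+np.pi/2))"
```

```text
t38.80 [0.4411 0.0175 0.2376] yaw 1.571 F [ 0.4  0.1 -0.1] w 0.0852 q [-0.14  0.05 -0.26  1.26 -0.    1.43]
[2.364, 4.647, 0.451, 0.001, 0.003, -2.356]
```

carry_out:
  increments:
    - [[1, 2.36, 4.65, 0, 0, 0, -2.356], [1, 2.36, 4.65, 0, 0, 0, -2.356], [1, 2.36, 4.65, 0, 0, 0, -2.356], [1, 2.36, 4.65, 0, 0, 0, -2.356], [1, 2.36, 4.65, 0, 0, 0, -2.356], [1, 2.36, 4.65, 0, 0, 0, -2.356], [1, 2.36, 4.65, 0, 0, 0, -2.356], [1, 2.36, 4.65, 0, 0, 0, -2.356], [1, 2.36, 4.65, 0, 0, 0, -2.356], [1, 2.36, 4.65, 0, 0, 0, -2.356]]

```text
t: 40.05
eef_pos: [0.6263, 0.1119, 0.2343]
tcp_rot: [0.485, -3.103, 0.0]
ft_force: [-0.1, 0.3, 0.2]
grip_width: 0.0853
```

```bash
python3 -c "
from h import *
st();print(go(.627,.112,.2,2.356+np.pi/2))"
```

```text
t40.05 [0.6263 0.1119 0.2343] yaw -2.831 F [-0.1  0.3  0.2] w 0.0853 q [ 0.05  0.44  0.23  1.37 -0.   -0.26]
[-0.018, -0.004, 0.858, 0.0, -0.001, -0.475]
```

carry_out:
  increments:
    - [[1, 0, 0, 0.85, 0, 0, -0.475], [1, 0, 0, 0.85, 0, 0, -0.475], [1, 0, 0, 0.85, 0, 0, -0.475], [1, 0, 0, 0.85, 0, 0, -0.475]]

```text
t: 40.55
eef_pos: [0.6263, 0.1119, 0.2004]
tcp_rot: [1.191, -2.906, -0.0]
ft_force: [-0.3, 0.4, 0.0]
grip_width: 0.0853
```

```bash
python3 -c "
from h import *
st();print(go(.6275,.112,.06,2.356+np.pi/2))
b,a=look('scene'),look('top');cv2.imwrite('pics/s12.png',b);cv2.imwrite('pics/t12.png',a)
f=lambda a,s:cv2.resize(np.clip(a*1.8,0,255).astype(np.uint8),None,fx=s,fy=s,interpolation=cv2.INTER_CUBIC)
cv2.imwrite('pics/c12.png',np.vstack([f(a[150:280,150:420],2.2),f(b[150:315,150:440],2.05)[:,:594]]))"
```

```text
t40.55 [0.6263 0.1119 0.2004] yaw -2.364 F [-0.3  0.4  0. ] w 0.0853 q [ 0.05  0.44  0.16  1.29 -0.   -0.73]
[-0.026, -0.022, 3.51, 0.0, -0.001, -0.007]
```

View pics/c12.png

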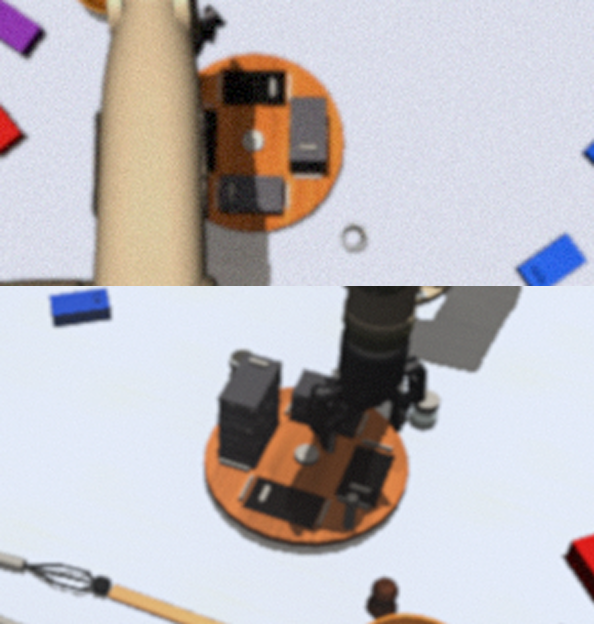

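Both stacks stand square and the gripper is above the post, so I grip it.

carry_out:
  increments:
    - [[1, -0.02, -0.02, 1.4, 0, 0, 0], [1, -0.02, -0.02, 2.6, 0, 0, 0], [1, -0.02, -0.02, 3.3, 0, 0, 0], [1, -0.02, -0.02, 3.5, 0, 0, 0], [1, -0.02, -0.02, 3.5, 0, 0, 0], [0, -0.02, -0.02, 3.5, 0, 0, 0], [0, -0.02, -0.02, 3.5, 0, 0, 0], [0, -0.02, -0.02, 3.5, 0, 0, 0], [0, -0.02, -0.02, 3.5, 0, 0, 0], [0, -0.02, -0.02, 3.5, 0, 0, 0]]
  newtons: 25

```text
t: 41.9
eef_pos: [0.6282, 0.1115, 0.0614]
tcp_rot: [-1.192, 2.905, -0.002]
ft_force: [1.4, -1.9, 1.8]
grip_width: 0.0155
```

```bash
python3 -c "
from h import *
arc(45,-3,10,r=.133)"
```

```text
t41.90 [0.6282 0.1115 0.0614] yaw 3.920 F [ 1.4 -1.9  1.8] w 0.0155 q [ 0.05  0.53 -0.06  0.98 -0.   -0.73]
r 0.13476517687120426 ang 44.76900963645959
42 [0.048, -0.161, 0.036, -0.002, 0.001, 0.046]
39 [0.06, -0.334, 0.036, -0.001, 0.001, 0.098]
36 [0.082, -0.507, 0.037, -0.001, 0.001, 0.151]
33 [0.112, -0.678, 0.037, -0.001, 0.001, 0.203]
30 [0.152, -0.848, 0.037, -0.001, 0.001, 0.255]
27 [0.2, -1.015, 0.037, -0.001, 0.001, 0.308]
24 [0.257, -1.18, 0.038, -0.001, 0.001, 0.36]
21 [0.323, -1.341, 0.038, -0.001, 0.001, 0.413]
18 [0.397, -1.499, 0.038, -0.001, 0.001, 0.465]
15 [0.479, -1.652, 0.038, -0.001, 0.001, 0.517]
```

carry_out:
  increments:
    - [[0, 0.01, -0.1, 0, 0, 0, 0.03], [0, 0.03, -0.334, 0, 0, 0, 0.098], [0, 0.06, -0.507, 0, 0, 0, 0.151], [0, 0.09, -0.678, 0, 0, 0, 0.203], [0, 0.13, -0.848, 0, 0, 0, 0.255], [0, 0.18, -1.015, 0, 0, 0, 0.308], [0, 0.24, -1.18, 0, 0, 0, 0.36], [0, 0.305, -1.341, 0, 0, 0, 0.413], [0, 0.38, -1.499, 0, 0, 0, 0.465], [0, 0.465, -1.652, 0, 0, 0, 0.517]]

```text
t: 43.15
eef_pos: [0.6627, 0.0526, 0.0615]
tcp_rot: [-0.407, 3.111, 0.002]
ft_force: [3.3, 3.7, 1.8]
grip_width: 0.0149
```

```bash
python3 -c "
from h import *
arc(15,-5,12,r=.1335)"
```

```text
t43.15 [0.6627 0.0526 0.0615] yaw 3.402 F [3.3 3.7 1.8] w 0.0149 q [-0.04  0.57  0.02  1.02  0.   -0.3 ]
r 0.13511325360384285 ang 15.44118564347371
10 [0.053, -0.317, 0.037, 0.001, 0.004, 0.086]
5 [0.09, -0.606, 0.036, 0.001, 0.004, 0.173]
0 [0.153, -0.89, 0.036, 0.001, 0.004, 0.261]
-5 [0.24, -1.168, 0.035, 0.001, 0.004, 0.348]
-10 [0.351, -1.437, 0.035, 0.002, 0.004, 0.435]
-15 [0.485, -1.695, 0.034, 0.002, 0.004, 0.522]
-20 [0.641, -1.941, 0.033, 0.002, 0.004, 0.61]
-25 [0.818, -2.172, 0.032, 0.002, 0.004, 0.697]
-30 [1.015, -2.387, 0.031, 0.002, 0.004, 0.784]
-35 [1.229, -2.584, 0.03, 0.002, 0.003, 0.871]
-40 [1.46, -2.762, 0.029, 0.003, 0.003, 0.959]
-45 [1.705, -2.919, 0.028, 0.003, 0.003, 1.046]
```

carry_out:
  increments:
    - [[0, 0.03, -0.2, 0, 0, 0, 0.055], [0, 0.06, -0.5, 0, 0, 0, 0.14], [0, 0.13, -0.89, 0, 0, 0, 0.261], [0, 0.22, -1.168, 0, 0, 0, 0.348], [0, 0.33, -1.437, 0, 0, 0, 0.435], [0, 0.465, -1.695, 0, 0, 0, 0.522], [0, 0.62, -1.941, 0, 0, 0, 0.61], [0, 0.8, -2.172, 0, 0, 0, 0.697], [0, 0.995, -2.387, 0, 0, 0, 0.784], [0, 1.21, -2.584, 0, 0, 0, 0.871]]

```text
t: 44.4
eef_pos: [0.6433, -0.0622, 0.0615]
tcp_rot: [0.947, 2.99, -0.001]
ft_force: [5.3, -2.3, 0.3]
grip_width: 0.0152
```

```bash
python3 -c "
from h import *
arc(-35,-2,5,r=.134)"
```

```text
t44.40 [ 0.6433 -0.0622  0.0615] yaw 2.528 F [ 5.3 -2.3  0.3] w 0.0152 q [-0.22  0.54 -0.04  0.99 -0.    0.39]
r 0.13594463617939676 ang -35.44380482667931
-37 [0.05, -0.091, 0.037, 0.001, 0.005, 0.032]
-39 [0.056, -0.208, 0.037, 0.001, 0.005, 0.067]
-41 [0.066, -0.324, 0.036, 0.001, 0.005, 0.102]
-43 [0.08, -0.44, 0.036, 0.002, 0.005, 0.137]
-45 [0.098, -0.556, 0.036, 0.002, 0.005, 0.172]
```

carry_out:
  increments:
    - [[0, 0.01, -0.12, 0, 0, 0, 0.035], [0, 0.02, -0.24, 0, 0, 0, 0.07], [0, 0.035, -0.355, 0, 0, 0, 0.105], [0, 0.05, -0.47, 0, 0, 0, 0.14], [0, 0.07, -0.58, 0, 0, 0, 0.172], [0, 0.07, -0.58, 0, 0, 0, 0.172], [1, 0.07, -0.58, 0, 0, 0, 0.172], [1, 0.07, -0.58, 0, 0, 0, 0.172], [1, 0.07, -0.58, 0, 0, 0, 0.172], [1, 0.07, -0.58, 0, 0, 0, 0.172]]

```text
t: 45.65
eef_pos: [0.6249, -0.0777, 0.0607]
tcp_rot: [-1.195, -2.905, 0.0]
ft_force: [-0.9, -0.0, -1.1]
grip_width: 0.0848
```

carry_out:
  increments:
    - [[1, 0, 0, -1.2, 0, 0, 0], [1, 0, 0, -2.5, 0, 0, 0], [1, 0, 0, -3.5, 0, 0, 0], [1, 0, 0, -4, 0, 0, 0], [1, 0, 0, -4, 0, 0, 0]]

```text
t: 46.28
eef_pos: [0.6262, -0.0781, 0.2229]
tcp_rot: [1.194, 2.902, 0.001]
ft_force: [1.5, 0.3, -0.2]
grip_width: 0.0851
```

```bash
python3 -c "
from h import *
st();print(go(.45,-.4,.25,2.2))"
```

```text
t46.27 [ 0.6262 -0.0781  0.2229] yaw 2.361 F [ 1.5  0.3 -0.2] w 0.0851 q [-0.25  0.42  0.19  1.33 -0.    0.53]
[-2.536, -8.817, -0.686, 0.002, 0.003, 0.161]
```

carry_out:
  increments:
    - [[1, -2.54, -8.82, -0.69, 0, 0, 0], [1, -2.54, -8.82, -0.69, 0, 0, 0], [1, -2.54, -8.82, -0.69, 0, 0, 0], [1, -2.54, -8.82, -0.69, 0, 0, 0], [1, -2.54, -8.82, -0.69, 0, 0, 0], [1, -2.54, -8.82, -0.69, 0, 0, 0], [1, -2.54, -8.82, -0.69, 0, 0, 0], [1, -2.54, -8.82, -0.69, 0, 0, 0]]

```text
t: 47.28
eef_pos: [0.4486, -0.3994, 0.247]
tcp_rot: [-1.196, -2.903, -0.003]
ft_force: [0.8, 0.2, 0.2]
grip_width: 0.0852
```

```bash
python3 -c "
from h import *
st()
b,a=look('scene'),look('top');cv2.imwrite('pics/s13.png',b);cv2.imwrite('pics/t13.png',a)
e=proj('top',[.443,.047,.17]);k=blob(a,e);print('deep key',e,k,onz('top',k,.1695))
e=proj('top',[.5625,.1066,.1]);k=blob(a,e);print('shallow key',e,k,onz('top',k,.0995))
f=lambda a,s:cv2.resize(np.clip(a*1.8,0,255).astype(np.uint8),None,fx=s,fy=s,interpolation=cv2.INTER_CUBIC)
cv2.imwrite('pics/c13.png',np.hstack([f(a[150:280,190:320],3),f(b[150:280,230:360],3)]))"
```

```text
t47.27 [ 0.4486 -0.3994  0.247 ] yaw -3.923 F [0.8 0.2 0.2] w 0.0852 q [-0.86  0.36  0.16  1.37  0.   -0.08]
deep key [253.66024951 233.49302902] [253.67375928 232.8848975 ] [0.44511617 0.04703509 0.1695    ]
shallow key [238.65925163 202.14096137] [237.47495913 201.85019422] [0.56357646 0.11083648 0.0995    ]
```

View pics/c13.png

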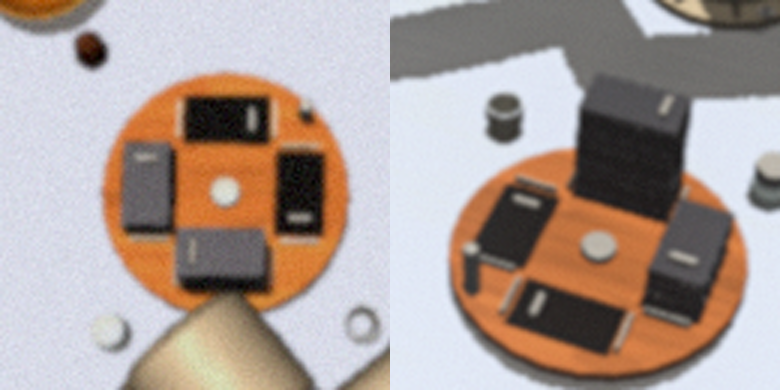

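The final view shows the deep stack facing the robot and the shallow stack on the left, both flush. The jar, egg cup and mill are standing. I check the turntable angle from the empty pockets' keys against the first picture, then hand in.

```bash
python3 -c "
from h import *
for P in([.5025,-.0734,.0435],[.6225,-.0134,.0435]):
  print([blob(cv2.imread(f'pics/{n}.png'),proj('top',P),3).round(2).tolist() for n in('top0','t13')])
st(); print(ctrl.sign_off())"
```

```text
[[289.5, 222.09], [289.54, 222.09]]
[[273.44, 189.2], [273.46, 189.17]]
t47.38 [ 0.4494 -0.3986  0.2477] yaw -3.921 F [-0.2 -0.2  0.6] w 0.0855 q [-0.86  0.36  0.16  1.37  0.   -0.08]
the job is handed in; nothing more can be done
None
```

I stacked the three deep boxes on the front pocket and turned the turntable one click anticlockwise by its post. I then stacked the two shallow boxes on the next pocket and turned the turntable back until it clicked. I handed the job in at about 47 s; sign-off gave no verdict.

- **Boxes present:** I found three deep and two shallow. The third shallow box was not in view in either picture, so I took it as absent. None of the boxes still to be fetched was knocked aside.
- **Turntable:** in the last top picture, the keys of the two empty pockets are within 0.04 px of where they were at the start, so it is back on its stop at 0.
- **Stacks:** both look flush in the two camera views. The top deep key is about 2 mm from where it should be, which is within what I can measure at that height. The top shallow key reads about 4 mm off sideways in the top view. I put this down to camera error, because that box slid down over the key with no resistance and looks level, but I did not check it further.
- **Jar, egg cup and mill:** all three look undisturbed in the pictures; I checked this by eye, not by measurement.
- **Forces:** in the readings at the end of each move, the wrist force stayed below about 20 N. The highest was while turning the post.

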